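# Index the cake portioning turntable against its stop pin

### The job

Take the stop pin from its wooden rest and set it fully home in the steel index block beside the portioning turntable. Then wind the crank clockwise, turn after turn, until the platter's next lug comes up firmly against the pin: it must stay pressed on the pin when you let go, but do not force it.

Things in the scene. Friction and masses are not known exactly. Their poses are not given: they have to be found in the camera images.
- drive: Fixed turntable: dark steel plinth and worm gearbox on an outrigger, carrying a flat wooden platter (radius 118 mm, top at z = 0.056) and the crank. Origin under the platter's centre on the worktop, z up; seen from above the gearbox lies 225 degrees and the index block about 135 degrees counterclockwise from its x axis.
- platter_mid (a point): Middle of the platter's top (does not turn). Six steel lugs, 60 degrees apart, 10 mm wide, z = 0.041 to 0.055, stick out of the rim to radius 142 mm. Where they stand is not measured: the nearest is 7 to 23 degrees past the index block; the next must come round. Cranking clockwise turns the platter counterclockwise, 1 turn for 24 crank turns: 2 to 3.2 crank turns until the pin.
- crank_axis (a point): Point on the upright crank axis at half the height of the handle (z = 0.088). Crank and handle turn in level circles round it. The gearbox below is 62 x 62 mm and reaches z = 0.057, the crank arm reaches z = 0.069.
- crank_handle (a point): Middle of the upright black crank handle: a freely spinning barrel 17 to 19 mm thick and 34 mm high (z = 0.068 to 0.102), 32 mm from the crank axis; this point moves with it.
- crank (a joint): Crank angle, rad, growing clockwise from above; starts between -1.5 and 1.5. The lug meets the pin somewhere between 15 and 19. Running takes about 5 N at the handle; each N on the pin adds about 0.17 N. After touching, the force on the pin grows by some 8 N per 0.1 rad of crank; over 50 N on the pin is forcing it. Let go, the worm holds up to about 29 N on the pin.
- pin: Loose steel stop pin, about 60 to 110 g, 83 mm long: shaft 12 mm thick with a tapered 4 mm tip, and a round head 25 mm thick from 54 to 83 mm above the tip. Origin at the tip, z up along the pin to the head. At the start it stands upright in the wooden rest, tip 14 mm above the worktop.
- pin_rest: Fixed wooden block 60 x 85 x 34 mm, origin under its centre on the worktop; the pin stands in its middle in a 14 mm hole, 20 mm deep.
- index_block: Fixed steel block 44 x 44 x 34 mm beside the platter, partly under the lugs' path; origin under its centre on the worktop. In the middle of its top is the pin's socket: 13 mm wide, 28 mm deep, chamfered 2 mm at the mouth. With the pin fully home its tip is 6 mm above this origin.
- tea_tin: Loose round tea tin, 58 mm thick, 72 mm high, origin at its foot; a bystander.
- lemon: Loose lemon, 71 x 53 x 51 mm, origin on its underside; a bystander.
- bowl: Loose brass bowl, 136 mm wide, 83 mm high, origin under its foot; a bystander.
Things that resemble listed ones, but are neither listed nor needed, are in the scene too. Leave any yellow look-alike of the index_block alone. Of the things shaped like the pin, the steel one is meant.

How it is judged (in metres and radians):
On the way, in this order (a step that is already met when the one before it is completed fails the run):
1. the pin is fully home in the index block's socket and the fingers have let go of it (z of pin in the frame of index_block below 0.01 m and horizontal distance between pin and index_block below 0.005 m and contact force between the fingers and pin below 0.2 N), for 0.2 s.
2. the crank has been wound clockwise and the next lug bears on the pin with more than 8 N (value of joint crank above 14 rad and contact force between drive and pin above 8 N), for 0.2 s.
At the end, for the whole second after the job is handed in: The pin is upright (within 0.15 rad) and fully home in the index block's socket (tip within 4 mm of the bottom, within 5 mm of the middle), the crank has been wound clockwise past 14 rad, and the next lug stays pressed on the pin with more than 8 N (all of step 2 and z of pin in the frame of index_block below 0.01 m and horizontal distance between pin and index_block below 0.005 m and angle between pin's own z axis and vertical below 0.15 rad and linear speed of pin below 0.02 m/s); the robot touches nothing.
It fails at once if the lug is forced against the pin with more than 50 N (contact force between drive and pin above 50 N).
It fails at once if the tea tin is shifted by more than 30 mm (distance of tea_tin from where it was at the start of the episode above 0.03 m).
It fails at once if the lemon is shifted by more than 30 mm (distance of lemon from where it was at the start of the episode above 0.03 m).
It fails at once if the bowl is shifted by more than 30 mm (distance of bowl from where it was at the start of the episode above 0.03 m).
It also fails if it takes over 72 s, if anything falls off the work surface, if the arm or the gripper's body presses on something with over 40 N, if the wrist force passes 120 N, or if a joint passes its speed limit or range.

### The arm

A 6-joint arm with a two-finger parallel gripper is mounted at the origin on a cart in front of the work surface, level with it; the furniture and walls round the work are solid. World frame = base frame: x ahead of the robot, y to its left, z up, the work surface at z = 0. Lengths are in mm, angles in rad, forces in N, time in s.
With the tool pointing down it reaches from about 375 to 900 mm from the base axis. Payload 3.1 kg.
Tool frame: the origin (TCP) lies midway between the tips of the shut fingers; the grasp point (between the pads) lies bot.grip_depth behind it (bot.grip_depth is the distance from the TCP to the grasp point, in mm); z points along the fingers, y is the line along which they close (so a half turn about z gives the same grasp; the last joint's range is limited). The gripper opens to 87 mm and grips with 3 to 60 N. Pads are 19 mm wide; open, the fingers measure 117 mm over their backs; the gripper's body (75 mm by 190 mm) begins 51 mm behind the grasp point.
Start: joints at [-0.178, 0.527, 1.433, -0, 1.181, -0.178], TCP at [624.977, 0.034, 222.548] pointing down, gripper open.
Joint ranges: [-3.08, 3.08], [-0.75, 2.2], [0.22, 2.44], [-1.43, 4.57], [0, 2.65], [-2.85, 2.85]. Speed limits (rad/s): [2.79, 2.79, 3.14, 3.14, 3.14, 3.14].

### API

Orientations are given as [roll, pitch, yaw] about the fixed x, y, z axes, in that order (R = Rz(yaw) Ry(pitch) Rx(roll)).
In Python, from bench import bot gives the robot as it stands. The module is installed in compiled form; this text tells all that it offers.
- The arm moves only by the tool send_rows, never from a script. Its argument "moves" is a list of rows, each an object of numbers: "dx", "dy", "dz": the shift along the tool's x, y, z in m; "wx", "wy", "wz": the turn, a rotation vector about the tool's x, y, z in rad. A call has 1 to 10 rows; each row shifts and turns the commanded pose from where the row before left it, along the tool's axes as they then stand; what a row does not reach is not made up. A row lasts 1/12 s, in which the tool goes at most 41.7 mm and 7.16 degrees, less where a joint would pass 70% of its speed; a pose out of reach is approached as far as the arm can. A call is refused whole if a number of a shift passes 0.0417 or a number of a turn 0.125, either way. A call with a gripper value outside its range is refused whole. "claw" is the closure, from -1 (fully open) to 1 (shut), so that 0 is half open, set as the call begins (left out, the last holds). The fingers move at their own pace and stop on an object; "grip_force" is the grip in N (left out, the last holds). Time passes only in rows, so rows that do not move let the fingers close. It gives the time, the measured TCP pose, the force, the opening and the grip force at its end, in the units of the state.
- bot.get_obs(): the state, without advancing time (a new reading comes with each control period).
- bot.capture(name): name is "scene" or "side" or "wrist"; returns a dict with "img" (400x640x3 uint8, red, green, blue), "K" (3x3 intrinsics, pixels), "rvec" (rotation vector, rad) and "tvec" (3), from world to camera coordinates, as OpenCV has them. Camera axes: x right, y down, z forward; pixel columns grow to the right and rows downward; lengths in mm; the calibration is good to about 2 mm. A picture is of the moment at which its call begins. There is no depth.
- bot.job_done(): hands the job in; it is judged then, once.
The state is a dict: "time": time; "joint_pos": joint angles; "qvel": joint speeds; "tau": joint torques, N m; "ee_pos": TCP position; "eef_rot": TCP orientation; "ft_force": force on the tool from outside, world axes, zero at the start; "wrist_torque": the same for the moment, N m; "width": opening from 0.0 (shut) to 1.0 (fully open); "grip_force": force on a finger pad.
Only numpy, scipy, OpenCV 4.12 (cv2) and the standard library are available. Lean on these libraries where they do the work, as an engineer would, in place of code of your own. Each camera call takes 0.05 s, during which the arm holds its last target. There are 200 camera calls.

## Working session

There is one attempt and no reset: what is moved stays moved. The work goes in short steps, Python scripts to look and compute and a tool call to move; the robot and the scene stay as the last step left them, time stands still between calls to the robot, and variables do not carry over. Pictures are saved under pics/ and viewed, at most 10 in all, crops included, and the job is handed in when it is done.

Besides the shell and the picture viewer there is one more tool, called after ">>>" in YAML: its name, and indented under it one key for each argument. send_rows: Moves the arm, as the interface text tells. Its arguments: {"type":"object","properties":{"moves":{"type":"array"},"claw":{"type":"number"},"grip_force":{"type":"number"}},"required":["moves"]}

```bash
mkdir -p pics; cat > h.py <<'E'
import numpy as np, cv2
from bench import bot
def cap(n):
    c=bot.capture(n); c['R']=cv2.Rodrigues(np.array(c['rvec'],float))[0]; c['t']=np.array(c['tvec'],float).ravel(); c['K']=np.array(c['K'],float); return c
def ray(c,u,v,z):
    d=c['R'].T@np.linalg.inv(c['K'])@np.array([u,v,1.]); o=-c['R'].T@c['t']
    return o+d*(z-o[2])/d[2]
def proj(c,p):
    q=c['K']@(c['R']@np.array(p,float)+c['t']); return q[:2]/q[2]
def save(c,f): cv2.imwrite('pics/'+f,cv2.cvtColor(c['img'],cv2.COLOR_RGB2BGR))
E
python3 - <<'E'
from h import *
import pickle
D={n:cap(n) for n in('scene','side','wrist')}
pickle.dump(D,open('d0.pkl','wb'))
for n,c in D.items(): save(c,n+'0.png'); print(n,-c['R'].T@c['t'],c['K'][0,0])
print(bot.get_obs(),bot.grip_depth)
E
```

```text
scene [-44.66804073 445.56647102 806.34904179] 361.33440313713396
side [ 381.63367749 -852.43766213 1039.56698895] 451.9697351620693
wrist [624.39516988  79.55951833 382.55930695] 303.9300940479923
{'time': 0.15, 'joint_pos': array([-1.78455603e-01,  5.28261057e-01,  1.43358118e+00,  2.38116315e-05,
        1.18141550e+00, -1.78504362e-01]), 'qvel': array([ 0.00094737, -0.00343291, -0.0047043 ,  0.00135231,  0.00130973,
       -0.00018502]), 'tau': array([ 9.14956272e-04, -4.40429199e+01, -1.76841742e+01,  6.33679633e-02,
        5.52540855e-02, -1.06930895e-04]), 'ee_pos': array([6.24449261e+02, 1.63388281e-01, 2.21799784e+02]), 'eef_rot': array([-3.13995793e+00, -3.17313893e-04,  1.57083577e+00]), 'ft_force': array([ 0.54530065, -0.16740287, -0.02202312]), 'wrist_torque': array([-0.00361149, -0.03583385,  0.03713537]), 'grip_force': 0.0, 'width': 1.0006305883351627} 18.700000000000003
```

View pics/scene0.png

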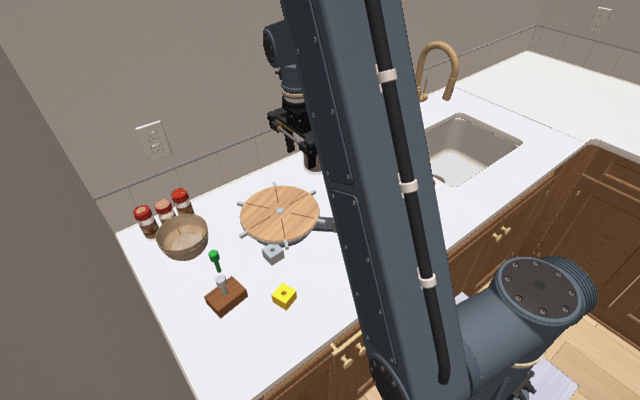

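View pics/side0.png

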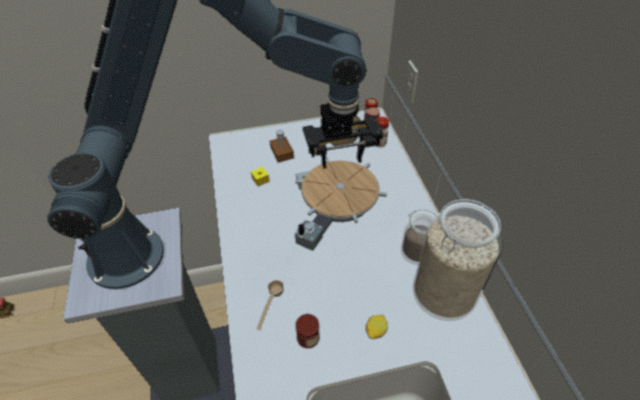

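Scene: steel pin at (221,285) in the brown rest (226,296), green pin-like thing at (214,258), grey index block (273,253), yellow look-alike (284,296), platter hub (280,211). Side: gearbox with black handle near (303,229). The grey pin standing in the rest and the grey block fit the description. I'll confirm both, plus the crank, in one enlarged crop.

```bash
python3 - <<'E'
from h import *
import pickle
D=pickle.load(open('d0.pkl','rb'))
a=D['scene']['img'][235:325,190:310]; b=D['side']['img'][160:255,280:400]
a=cv2.resize(a,None,fx=4,fy=4,interpolation=cv2.INTER_CUBIC);b=cv2.resize(b,None,fx=3.3,fy=3.3,interpolation=cv2.INTER_CUBIC)
H=max(a.shape[0],b.shape[0]); im=np.zeros((600,480+396,3),np.uint8)
im=np.zeros((H,876,3),np.uint8); im[:a.shape[0],:480]=a; im[:b.shape[0],480:]=b
im=cv2.resize(im,None,fx=.91,fy=.91); cv2.imwrite('pics/crop0.png',im[:,:,::-1]); print(im.shape)
s=D['scene']; d=D['side']
for n,c,u,v,z in [('pinhead',s,221,280,97),('rest',s,226,291,34),('block',s,272,250,34),('hub',s,280,211,56),('pinhead',d,280,133,97),('hub',d,340,186,56),('handle',d,302,226,102),('gear',d,312,231,57)]: print(n,ray(c,u,v,z).round(1))
E
```

```text
(328, 797, 3)
pinhead [494.8 330.   97. ]
rest [505.1 324.9  34. ]
block [545.1 164.8  34. ]
hub [639.9  74.   56. ]
pinhead [504.9 318.7  97. ]
hub [645.   74.9  56. ]
handle [495.6 -89.2 102. ]
gear [524.6 -76.8  57. ]
```

View pics/crop0.png

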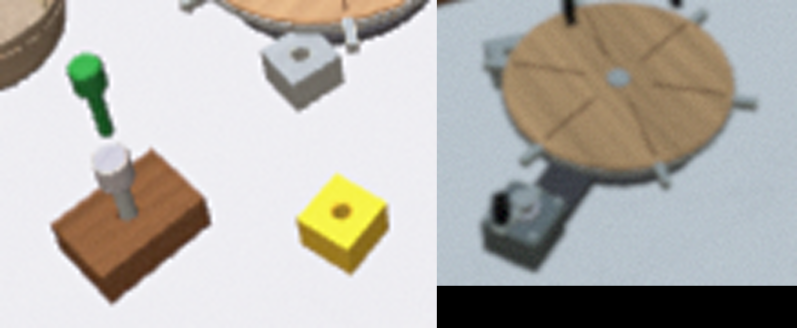

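View pics/wrist0.png

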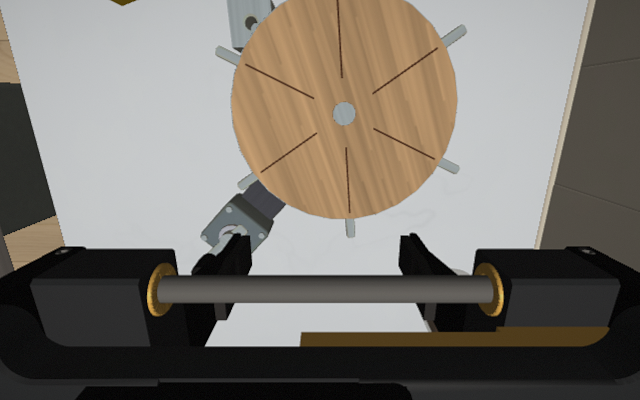

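The crop confirms the steel pin in the rest and the grey block with its socket. In the wrist view the hub is at (344,114), the socket at (251,22), the gearbox near (235,228), and the nearest lug at (228,52), just past the block.

```bash
python3 - <<'E'
from h import *
import pickle
D=pickle.load(open('d0.pkl','rb'))
w=D['wrist']; s=D['scene']; d=D['side']
for n,c,u,v,z in [('hub',w,344,114,56),('sock',w,251,22,34),('gear',w,236,231,57),('lug',w,222,50,55),('green',s,213,254,80),('bowl',s,182,238,60),('bowlrim nearest',s,200,250,83),('tin',d,308,322,72),('yellow',s,284,292,34),('pinhead',s,222,280,97)]: print(n,ray(c,u,v,z).round(1))
print(proj(w,[500,322,97]))
E
```

```text
hub [643.7  72.6  56. ]
sock [548.6 162.2  34. ]
gear [521.1 -57.7  57. ]
lug [523.1 132.9  55. ]
green [593.  306.8  80. ]
bowl [715.3 344.7  60. ]
bowlrim nearest [623.4 327.8  83. ]
tin [ 454.9 -352.4   72. ]
yellow [412.8 213.7  34. ]
pinhead [493.3 328.1  97. ]
[ 138.93023795 -273.577134  ]
```

>>> send_rows:
  moves:
    - {"dx":0.03,"dy":-0.0155}
    - {"dx":0.03,"dy":-0.0155}
    - {"dx":0.03,"dy":-0.0155}
    - {"dx":0.03,"dy":-0.0155}
    - {"dx":0.03,"dy":-0.0155}
    - {"dx":0.03,"dy":-0.0155}
    - {"dx":0.03,"dy":-0.0155}
    - {"dx":0.03,"dy":-0.0155}
    - {}
    - {}

```text
schema error: expected keys dx, dy, dz, wx, wy, wz
```

```bash
python3 - <<'E'
from h import *
import pickle
c=cap('wrist'); save(c,'wrist1.png'); pickle.dump(c,open('w1.pkl','wb'))
o=bot.get_obs(); print(o['ee_pos'],o['eef_rot'],o['joint_pos'],o['ft_force'],proj(c,[500,324,97]),proj(c,[548,162,34]))
E
```

```text
[6.24541881e+02 1.26698539e-01 2.21919705e+02] [-3.14022634e+00 -2.66259469e-04  1.57081246e+00] [-1.78486310e-01  5.28146703e-01  1.43342517e+00  2.10037963e-05
  1.18141266e+00 -1.78510617e-01] [-0.00141568 -0.1279314  -0.17306312] [ 138.25028722 -277.74415928] [250.25743316  22.25692643]
```

View pics/wrist1.png

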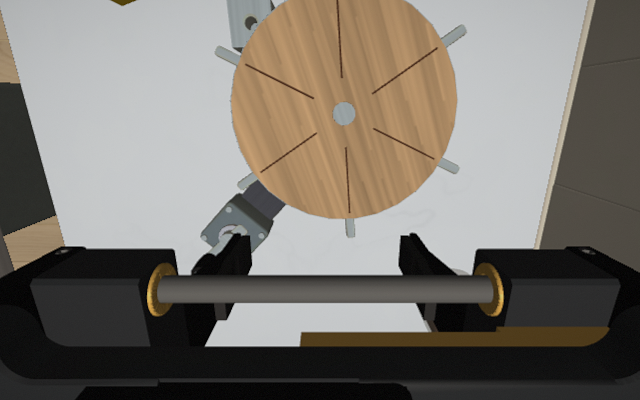

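The move was refused because all six keys are needed, so this is the same view as before. Resending with every key.

>>> send_rows:
  moves:
    - {"dx":0.03,"dy":-0.0155,"dz":0,"wx":0,"wy":0,"wz":0}
    - {"dx":0.03,"dy":-0.0155,"dz":0,"wx":0,"wy":0,"wz":0}
    - {"dx":0.03,"dy":-0.0155,"dz":0,"wx":0,"wy":0,"wz":0}
    - {"dx":0.03,"dy":-0.0155,"dz":0,"wx":0,"wy":0,"wz":0}
    - {"dx":0.03,"dy":-0.0155,"dz":0,"wx":0,"wy":0,"wz":0}
    - {"dx":0.03,"dy":-0.0155,"dz":0,"wx":0,"wy":0,"wz":0}
    - {"dx":0.03,"dy":-0.0155,"dz":0,"wx":0,"wy":0,"wz":0}
    - {"dx":0.03,"dy":-0.0155,"dz":0,"wx":0,"wy":0,"wz":0}
    - {"dx":0,"dy":0,"dz":0,"wx":0,"wy":0,"wz":0}
    - {"dx":0,"dy":0,"dz":0,"wx":0,"wy":0,"wz":0}

```text
time: 1.03
ee_pos: [499.9, 241.4, 222.5]
eef_rot: [-3.141, 0.0, 1.575]
ft_force: [0.6, -0.6, -0.7]
width: 0.998
grip_force: 0.0
```

```bash
python3 - <<'E'
from h import *
import pickle
c=cap('wrist'); save(c,'wrist2.png'); pickle.dump(c,open('w1.pkl','wb'))
o=bot.get_obs(); print(o['ee_pos'],o['eef_rot'],o['joint_pos'],o['ft_force'],proj(c,[500,324,97]),proj(c,[548,162,34]))
E
```

```text
[500.84685626 240.36800568 222.54178091] [3.14119324e+00 5.45333172e-04 1.57270080e+00] [ 2.46649097e-01  4.34020569e-01  1.60864197e+00 -7.02738897e-04
  1.09867484e+00  2.45064028e-01] [ 0.41865397  0.16954856 -0.44249227] [325.57622953 103.15750279] [363.17756104 239.61571573]
```

View pics/wrist2.png

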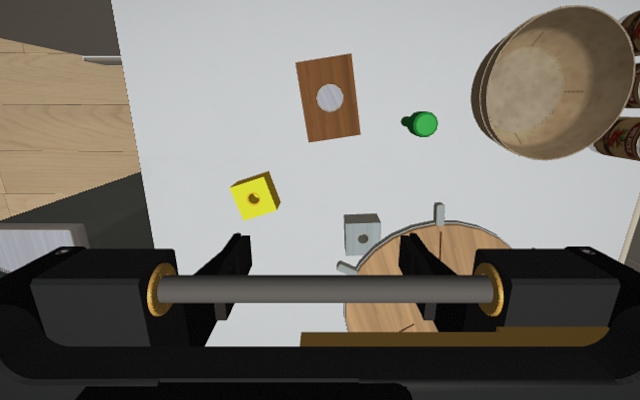

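Wrist view: steel pin head at (330,97) in the brown rest, green look-alike at (424,124), yellow block at (255,196), steel block's socket at (363,239).

```bash
python3 - <<'E'
from h import *
import pickle
c=pickle.load(open('w1.pkl','rb')); im=c['img']
hsv=cv2.cvtColor(im,cv2.COLOR_RGB2HSV)
p=hsv[75:122,305:355]; m=(p[...,1]<80).astype(np.uint8)
n,l,st,ce=cv2.connectedComponentsWithStats(m); k=1+st[1:,4].argmax(); u,v=ce[k]+[305,75]; print(st[k],u,v,ray(c,u,v,97))
p=cv2.cvtColor(im,cv2.COLOR_RGB2GRAY)[228:250,352:375]; print(p[::2,::2]); m=(p<p.min()+35).astype(np.uint8)
n,l,st,ce=cv2.connectedComponentsWithStats(m); k=1+st[1:,4].argmax(); u,v=ce[k]+[352,228]; print(st[k],u,v,ray(c,u,v,34))
# block top: grey quad contour
g=cv2.cvtColor(im,cv2.COLOR_RGB2GRAY)[205:262,338:390]
print(g[::6,::3])
E
```

```text
[ 11   9  28  28 607] 329.4530477759473 97.47940691927512 [503.43983921 328.84734472  97.        ]
[[157 159 162 160 161 160 162 156 157 157 162 166]
 [157 159 162 161 160 160 162 157 157 159 162 166]
 [158 159 162 161 161 161 162 158 158 158 162 167]
 [158 159 162 162 161 141 108 146 158 158 163 167]
 [157 159 163 145  75  75  72  73 146 158 162 167]
 [158 159 163 102  77  76  76  66 136 158 162 167]
 [157 159 163 108  80  81  76  66 145 159 162 167]
 [157 159 162 157  94  75  69 134 158 158 162 168]
 [157 159 163 161 162 155 160 158 159 159 163 148]
 [157 159 163 160 160 159 160 157 158 160 137  71]
 [156 158 162 160 160 158 161 158 160 133  69 123]]
[ 7  7  9  8 61] 362.91803278688525 238.65573770491804 [547.62173971 163.30699554  34.        ]
[[204 203 203 204 203 204 204 203 204 204 204 204 204 203 204 203 203 204]
 [203 203 204 203 203 203 205 204 205 204 205 205 205 203 204 204 204 202]
 [204 205  95  80  79  79  79  79  78  80  79  79  78  71 205 204 204 204]
 [203 204 106 106 110 126 129 144 148 147 147 149 159 159 156 204 203 203]
 [204 204 120 156 161 158 162 162 159 161 158 159 166 166 161 204 204 203]
 [203 204 126 156 162 157 162 133  94  78 156 160 167 168 172 204 211  73]
 [204 203 140 156 161 156 162  87  79  69 156 160 167 171  94  69 131  95]
 [203 203 158 157 162 157 162 161 159 160 158 133  64 140  83 155 159 157]
 [204 203 206 156 162 156 163 160 159 144  64 111 136 145 148 148 158 160]
 [205 207 203 203 203 203 203 191  62 134 119 159 154 147 145 143 155 159]]
```

>>> send_rows:
  moves:
    - {"dx":0.0295,"dy":0.001,"dz":0,"wx":0,"wy":0,"wz":0}
    - {"dx":0.0295,"dy":0.001,"dz":0,"wx":0,"wy":0,"wz":0}
    - {"dx":0.0295,"dy":0.0006,"dz":0,"wx":0,"wy":0,"wz":0}
    - {"dx":0,"dy":0,"dz":0.03,"wx":0,"wy":0,"wz":0}
    - {"dx":0,"dy":0,"dz":0.03,"wx":0,"wy":0,"wz":0}
    - {"dx":0,"dy":0,"dz":0.02,"wx":0,"wy":0,"wz":0}
    - {"dx":0,"dy":0,"dz":0,"wx":0,"wy":0,"wz":0}
    - {"dx":0,"dy":0,"dz":0,"wx":0,"wy":0,"wz":0}
    - {"dx":0,"dy":0,"dz":0,"wx":0,"wy":0,"wz":0}

```text
time: 1.83
ee_pos: [505.3, 328.0, 143.6]
eef_rot: [3.139, -0.001, 1.569]
ft_force: [0.3, 0.2, 1.0]
width: 1.0
grip_force: 0.0
```

```bash
python3 - <<'E'
from h import *
c=cap('wrist'); o=bot.get_obs(); print(o['ee_pos'],o['eef_rot'],proj(c,[503.4,328.8,97]),proj(c,[547.6,163.3,34]))
c=cap('side'); print(proj(c,[503.4,328.8,97])); save(c,'side1.png')
E
```

```text
[505.48694691 328.33141067 144.15877924] [ 3.13835416e+00 -1.24879332e-03  1.56950222e+00] [322.28967267 219.82600605] [363.90520698 342.00685926]
[279.03142607 131.17697995]
```

```bash
python3 - <<'E'
from h import *
c=cap('wrist'); im=c['img']; hsv=cv2.cvtColor(im,cv2.COLOR_RGB2HSV)
x0,y0=285,170; p=hsv[y0:272,x0:365]; m=((p[...,1]<70)&(p[...,2]>90)).astype(np.uint8)
n,l,st,ce=cv2.connectedComponentsWithStats(m)
for k in range(1,n):
    if st[k,4]>80: print(st[k],ce[k]+[x0,y0],ray(c,*(ce[k]+[x0,y0]),97))
save(c,'w3.png'); print(bot.get_obs()['ee_pos'])
E
```

```text
[   0    0   80  102 3855] [325.9844358  240.22957198] [506.1937191  312.76038167  97.        ]
[ 21  32  33  32 804] [322.31965174 217.35696517] [503.51512047 330.94151711  97.        ]
[505.12446773 328.5804013  144.36090559]
```

View pics/w3.png

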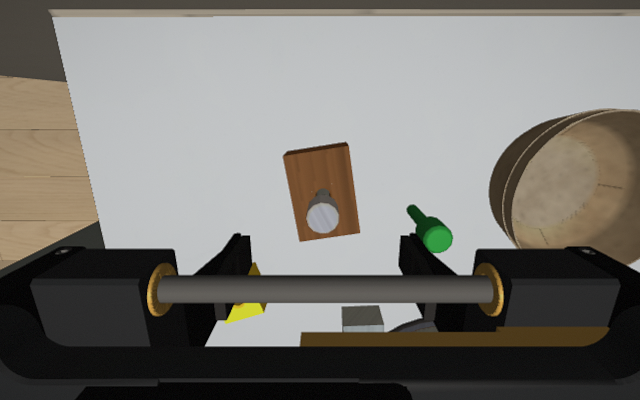

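The wrist view shows the steel head at (322,217), centred between the fingers, with the green look-alike at (437,238) clear of the right finger. Lowering and gripping.

>>> send_rows:
  moves:
    - {"dx":0.001,"dy":-0.0018,"dz":0.025,"wx":0,"wy":0,"wz":0}
    - {"dx":0,"dy":0,"dz":0.025,"wx":0,"wy":0,"wz":0}
    - {"dx":0,"dy":0,"dz":0.0245,"wx":0,"wy":0,"wz":0}
    - {"dx":0,"dy":0,"dz":0,"wx":0,"wy":0,"wz":0}
    - {"dx":0,"dy":0,"dz":0,"wx":0,"wy":0,"wz":0}
    - {"dx":0,"dy":0,"dz":0,"wx":0,"wy":0,"wz":0}

```text
time: 2.48
ee_pos: [503.1, 330.0, 69.7]
eef_rot: [3.139, -0.001, 1.571]
ft_force: [0.1, -0.3, -0.1]
width: 0.998
grip_force: 0.0
```

>>> send_rows:
  claw: 1
  grip_force: 25
  moves:
    - {"dx":0,"dy":0,"dz":0,"wx":0,"wy":0,"wz":0}
    - {"dx":0,"dy":0,"dz":0,"wx":0,"wy":0,"wz":0}
    - {"dx":0,"dy":0,"dz":0,"wx":0,"wy":0,"wz":0}
    - {"dx":0,"dy":0,"dz":0,"wx":0,"wy":0,"wz":0}
    - {"dx":0,"dy":0,"dz":0,"wx":0,"wy":0,"wz":0}
    - {"dx":0,"dy":0,"dz":0,"wx":0,"wy":0,"wz":0}
    - {"dx":0,"dy":0,"dz":0,"wx":0,"wy":0,"wz":0}
    - {"dx":0,"dy":0,"dz":0,"wx":0,"wy":0,"wz":0}
    - {"dx":0,"dy":0,"dz":0,"wx":0,"wy":0,"wz":0}
    - {"dx":0,"dy":0,"dz":0,"wx":0,"wy":0,"wz":0}

```text
time: 3.32
ee_pos: [501.8, 329.5, 67.9]
eef_rot: [-3.141, 0.0, 1.571]
ft_force: [-0.0, 0.4, 0.4]
width: 0.329
grip_force: 0.4
```

>>> send_rows:
  moves:
    - {"dx":0,"dy":0,"dz":0,"wx":0,"wy":0,"wz":0}
    - {"dx":0,"dy":0,"dz":0,"wx":0,"wy":0,"wz":0}
    - {"dx":0,"dy":0,"dz":0,"wx":0,"wy":0,"wz":0}
    - {"dx":0,"dy":0,"dz":0,"wx":0,"wy":0,"wz":0}

```text
time: 3.65
ee_pos: [501.7, 329.5, 68.0]
eef_rot: [-3.141, 0.0, 1.571]
ft_force: [-0.5, -0.1, -0.9]
width: 0.274
grip_force: 24.9
```

```bash
python3 - <<'E'
from h import *
for i in range(6):
  bot.capture('wrist'); o=bot.get_obs(); print(o['ee_pos'].round(2),o['eef_rot'].round(4),o['ft_force'].round(2),o['width'],o['grip_force'])
E
```

```text
[501.7  329.52  67.99] [-3.1414e+00  1.0000e-04  1.5708e+00] [-0.71  0.36 -0.47] 0.27206968233617823 24.900197492261213
[501.68 329.53  67.98] [-3.1414e+00  1.0000e-04  1.5708e+00] [-0.21  0.09 -1.08] 0.27929770695221573 24.90054284926373
[501.72 329.51  67.99] [-3.1415e+00  1.0000e-04  1.5708e+00] [ 0.08  0.03 -0.39] 0.27302766316788096 24.900726711439347
[501.72 329.51  68.01] [-3.1415e+00  1.0000e-04  1.5708e+00] [ 0.64  0.04 -0.43] 0.2781912205280659 24.90081214251404
[501.74 329.49  68.01] [-3.1415e+00  1.0000e-04  1.5707e+00] [-0.45  0.89 -0.2 ] 0.2757045796220089 24.901090997082065
[501.71 329.52  67.99] [-3.1414e+00  1.0000e-04  1.5709e+00] [-0.13 -0.2  -0.89] 0.2740733559628289 24.901161604793742
```

>>> send_rows:
  moves:
    - {"dx":0,"dy":0,"dz":-0.022,"wx":0,"wy":0,"wz":0}
    - {"dx":0,"dy":0,"dz":-0.022,"wx":0,"wy":0,"wz":0}
    - {"dx":0,"dy":0,"dz":-0.022,"wx":0,"wy":0,"wz":0}
    - {"dx":0,"dy":0,"dz":0,"wx":0,"wy":0,"wz":0}
    - {"dx":-0.0307,"dy":0.0074,"dz":0,"wx":0,"wy":0,"wz":0}
    - {"dx":-0.0307,"dy":0.0074,"dz":0,"wx":0,"wy":0,"wz":0}
    - {"dx":-0.0307,"dy":0.0074,"dz":0,"wx":0,"wy":0,"wz":0}
    - {"dx":-0.0307,"dy":0.0074,"dz":0,"wx":0,"wy":0,"wz":0}
    - {"dx":-0.0307,"dy":0.0074,"dz":0,"wx":0,"wy":0,"wz":0}
    - {"dx":-0.0307,"dy":0.0074,"dz":0,"wx":0,"wy":0,"wz":0}

```text
time: 4.78
ee_pos: [545.7, 143.9, 133.1]
eef_rot: [-3.14, 0.0, 1.571]
ft_force: [0.8, 0.3, -0.8]
width: 0.278
grip_force: 24.9
```

>>> send_rows:
  moves:
    - {"dx":0,"dy":0,"dz":0.01,"wx":0,"wy":0,"wz":0}
    - {"dx":0,"dy":0,"dz":0.01,"wx":0,"wy":0,"wz":0}
    - {"dx":0,"dy":0,"dz":0,"wx":0,"wy":0,"wz":0}
    - {"dx":0,"dy":0,"dz":0,"wx":0,"wy":0,"wz":0}
    - {"dx":0,"dy":0,"dz":0,"wx":0,"wy":0,"wz":0}
    - {"dx":0,"dy":0,"dz":0,"wx":0,"wy":0,"wz":0}
    - {"dx":0,"dy":0,"dz":0,"wx":0,"wy":0,"wz":0}
    - {"dx":0,"dy":0,"dz":0,"wx":0,"wy":0,"wz":0}

```text
time: 5.45
ee_pos: [546.3, 146.0, 114.4]
eef_rot: [3.141, -0.0, 1.572]
ft_force: [0.1, -0.3, -1.2]
width: 0.275
grip_force: 24.9
```

```bash
python3 - <<'E'
from h import *
import pickle
c=cap('wrist'); pickle.dump(c,open('w4.pkl','wb')); o=bot.get_obs(); e=o['ee_pos']; print(e,o['eef_rot'],o['grip_force'],o['width'])
print('tip',proj(c,e+[0,0,-54]),'head',proj(c,e+[0,0,29]),'sock',proj(c,[547.6,163.3,34]))
im=cv2.resize(c['img'][150:300,230:430],None,fx=4,fy=4,interpolation=cv2.INTER_CUBIC); cv2.imwrite('pics/w4.png',im[:,:,::-1])
E
```

```text
[546.24052752 145.84339623 114.37359046] [ 3.14094227e+00 -7.00047815e-05  1.57159494e+00] 24.907621973688947 0.2773645473239767
tip [325.01481268 217.50120635] head [325.28214536 276.27066704] sock [326.65731798 186.27271958]
```

View pics/w4.png

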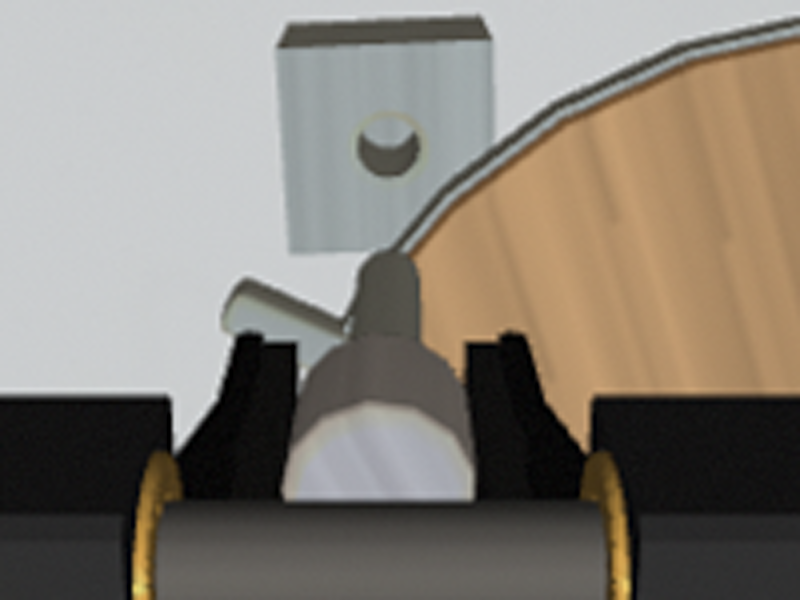

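Crop: socket ring centred at full-image (327.5,186.5); the held pin's shaft is centred on column 327.2 and its tip's upper edge is at v≈212.5.

```bash
python3 - <<'E'
from h import *
import pickle
c=pickle.load(open('w4.pkl','rb')); im=c['img']; e=np.array([546.24,145.84,114.37]); b=e[2]-54
for y,z in[(2,0),(4,0),(6,4),(6,6)]: print(y,z,proj(c,[e[0],e[1]+y,b+z]))
g=cv2.cvtColor(im,cv2.COLOR_RGB2GRAY).astype(int)
print(g[205:232:2,315:342]); print(g[174:198,316:340])
s=ray(c,327.5,186.5,34); t=ray(c,327.2,217.5,b); print(s,t,s-t)
E
```

```text
2 0 [325.01829164 215.00205674]
4 0 [325.02250755 212.4874788 ]
6 4 [325.03557379 211.72662222]
6 6 [325.04010256 212.63286049]
[[160 162 163 164 164 162 161 163 163 161 162 160 158 160 163 165 166 141
   99  70  89 146 155 117  89  91 123]
 [160 162 163 165 165 161 161 164 162 161 162 161 158 161 164 155 114  74
   66 126 165 138  98  90 116 146 154]
 [161 163 164 164 166 163 162 163 162 161 162 162 159 164 134  88  66 112
  156 145 105  88 105 145 159 157 154]
 [160 161 163 164 165 162 161 162 163 164 166 168 142  98  71  91 152 159
  110  81  91 131 156 159 158 156 154]
 [196 196 197 197 196 199 204 169 124  92  85  77  73  75  82  95  95  83
   86 115 148 159 159 159 158 156 156]
 [205 205 205 206 210 180 118  78  73  77  76  77  77  80  81  81  82  78
  104 146 157 157 159 158 158 157 156]
 [205 205 206 210 157  85  68  75  76  78  77  77  78  79  81  81  83  81
   79 115 150 157 158 159 157 158 158]
 [205 205 207 193 115  65  73  75  77  77  78  76  79  78  81  82  82  83
   80  83 142 157 157 158 159 158 157]
 [204 206 209 189 112  66  73  75  77  76  78  79  79  80  81  81  8
[... 2458 characters left out ...]
  77  79  80  79  79  78  75  72  81 134 155
  157 159 160 161 160 161]
 [164 164 165 163 163 160 153 114  80  74  75  75  72  70  97 138 158 159
  156 159 160 160 159 161]
 [163 165 164 162 161 162 165 155 149 133 127 127 141 146 152 163 159 157
  157 161 161 160 160 161]
 [163 164 165 162 162 161 163 163 164 159 158 156 159 164 164 162 158 158
  158 160 161 160 160 162]
 [163 165 165 163 161 163 163 161 160 161 161 160 160 162 163 160 158 157
  158 161 161 160 161 165]
 [163 163 164 163 160 162 162 162 161 161 160 159 160 162 163 160 158 157
  158 159 162 162 164 134]]
[548.29092237 163.10870443  34.        ] [547.88558004 145.84472595  60.37      ] [  0.40534233  17.26397848 -26.37      ]
```

>>> send_rows:
  moves:
    - {"dx":0.0088,"dy":0.0003,"dz":0,"wx":0,"wy":0,"wz":0}
    - {"dx":0.0087,"dy":0,"dz":0,"wx":0,"wy":0,"wz":0}
    - {"dx":0,"dy":0,"dz":0,"wx":0,"wy":0,"wz":0}
    - {"dx":0,"dy":0,"dz":0.01,"wx":0,"wy":0,"wz":0}
    - {"dx":0,"dy":0,"dz":0.008,"wx":0,"wy":0,"wz":0}
    - {"dx":0,"dy":0,"dz":0,"wx":0,"wy":0,"wz":0}
    - {"dx":0,"dy":0,"dz":0,"wx":0,"wy":0,"wz":0}
    - {"dx":0,"dy":0,"dz":0,"wx":0,"wy":0,"wz":0}
    - {"dx":0,"dy":0,"dz":0,"wx":0,"wy":0,"wz":0}
    - {"dx":0,"dy":0,"dz":0,"wx":0,"wy":0,"wz":0}

```text
time: 6.33
ee_pos: [546.8, 162.7, 96.3]
eef_rot: [3.141, -0.0, 1.571]
ft_force: [1.2, 0.3, -1.3]
width: 0.271
grip_force: 24.9
```

>>> send_rows:
  moves:
    - {"dx":0,"dy":0,"dz":0.004,"wx":0,"wy":0,"wz":0}
    - {"dx":0,"dy":0,"dz":0.004,"wx":0,"wy":0,"wz":0}
    - {"dx":0,"dy":0,"dz":0.003,"wx":0,"wy":0,"wz":0}
    - {"dx":0,"dy":0,"dz":0.003,"wx":0,"wy":0,"wz":0}
    - {"dx":0,"dy":0,"dz":0,"wx":0,"wy":0,"wz":0}
    - {"dx":0,"dy":0,"dz":0,"wx":0,"wy":0,"wz":0}

```text
time: 6.83
ee_pos: [546.3, 162.8, 81.7]
eef_rot: [-3.141, 0.0, 1.571]
ft_force: [-0.6, 0.6, -1.0]
width: 0.277
grip_force: 24.9
```

Tip is about 6 mm into the mouth with no force. Continuing down.

>>> send_rows:
  moves:
    - {"dx":0,"dy":0,"dz":0.004,"wx":0,"wy":0,"wz":0}
    - {"dx":0,"dy":0,"dz":0.004,"wx":0,"wy":0,"wz":0}
    - {"dx":0,"dy":0,"dz":0.004,"wx":0,"wy":0,"wz":0}
    - {"dx":0,"dy":0,"dz":0.004,"wx":0,"wy":0,"wz":0}
    - {"dx":0,"dy":0,"dz":0,"wx":0,"wy":0,"wz":0}
    - {"dx":0,"dy":0,"dz":0,"wx":0,"wy":0,"wz":0}

```text
time: 7.33
ee_pos: [546.4, 162.8, 65.7]
eef_rot: [-3.141, 0.0, 1.571]
ft_force: [0.0, 0.8, -1.1]
width: 0.28
grip_force: 24.9
```

>>> send_rows:
  moves:
    - {"dx":0,"dy":0,"dz":0.002,"wx":0,"wy":0,"wz":0}
    - {"dx":0,"dy":0,"dz":0.002,"wx":0,"wy":0,"wz":0}
    - {"dx":0,"dy":0,"dz":0.001,"wx":0,"wy":0,"wz":0}
    - {"dx":0,"dy":0,"dz":0.0,"wx":0,"wy":0,"wz":0}
    - {"dx":0,"dy":0,"dz":0,"wx":0,"wy":0,"wz":0}
    - {"dx":0,"dy":0,"dz":0,"wx":0,"wy":0,"wz":0}

```text
time: 7.83
ee_pos: [546.4, 162.8, 61.1]
eef_rot: [-3.142, -0.0, 1.571]
ft_force: [-0.7, -0.0, -1.5]
width: 0.278
grip_force: 24.9
```

>>> send_rows:
  claw: -0.2
  moves:
    - {"dx":0,"dy":0,"dz":0,"wx":0,"wy":0,"wz":0}
    - {"dx":0,"dy":0,"dz":0,"wx":0,"wy":0,"wz":0}
    - {"dx":0,"dy":0,"dz":0,"wx":0,"wy":0,"wz":0}
    - {"dx":0,"dy":0,"dz":0,"wx":0,"wy":0,"wz":0}
    - {"dx":0,"dy":0,"dz":0,"wx":0,"wy":0,"wz":0}
    - {"dx":0,"dy":0,"dz":0,"wx":0,"wy":0,"wz":0}
    - {"dx":0,"dy":0,"dz":0,"wx":0,"wy":0,"wz":0}
    - {"dx":0,"dy":0,"dz":0,"wx":0,"wy":0,"wz":0}

```text
time: 8.5
ee_pos: [546.5, 162.8, 61.1]
eef_rot: [3.142, 0.0, 1.571]
ft_force: [-0.0, 1.1, 0.1]
width: 0.592
grip_force: 0.0
```

>>> send_rows:
  moves:
    - {"dx":0,"dy":0,"dz":-0.01,"wx":0,"wy":0,"wz":0}
    - {"dx":0,"dy":0,"dz":-0.02,"wx":0,"wy":0,"wz":0}
    - {"dx":0,"dy":0,"dz":-0.04,"wx":0,"wy":0,"wz":0}
    - {"dx":0,"dy":0,"dz":-0.04,"wx":0,"wy":0,"wz":0}
    - {"dx":0,"dy":0,"dz":-0.04,"wx":0,"wy":0,"wz":0}
    - {"dx":-0.03,"dy":0,"dz":0,"wx":0,"wy":0,"wz":0}
    - {"dx":-0.035,"dy":0,"dz":0,"wx":0,"wy":0,"wz":0}
    - {"dx":0,"dy":0,"dz":0,"wx":0,"wy":0,"wz":0}
    - {"dx":0,"dy":0,"dz":0,"wx":0,"wy":0,"wz":0}
    - {"dx":0,"dy":0,"dz":0,"wx":0,"wy":0,"wz":0}

```text
time: 9.33
ee_pos: [546.2, 98.0, 211.4]
eef_rot: [-3.141, -0.001, 1.57]
ft_force: [0.1, -0.6, -0.0]
width: 0.599
grip_force: 0.0
```

```bash
python3 - <<'E'
from h import *
import pickle
c=cap('wrist'); pickle.dump(c,open('w5.pkl','wb')); o=bot.get_obs(); print(o['ee_pos'],o['width'])
x0,y0,x1,y1=200,60,440,240
m=np.array(c['img'][y0:y1,x0:x1])
hsv=cv2.cvtColor(m,cv2.COLOR_RGB2HSV)
print('pred pin head home',proj(c,[547,163.3,89]), proj(c,[547,163.3,60]))
d=cap('side'); pickle.dump(d,open('s5.pkl','wb'))
print('gear',proj(c,[521,-58,57]))
a=cv2.resize(m,None,fx=2,fy=2,interpolation=cv2.INTER_CUBIC); b=cv2.resize(d['img'][160:260,280:353],None,fx=3.6,fy=3.6,interpolation=cv2.INTER_CUBIC)
im=np.zeros((360,480+b.shape[1],3),np.uint8); im[:,:480]=a; im[:b.shape[0],480:]=b[:360]
cv2.imwrite('pics/w5.png',im[:,:,::-1]); print(im.shape)
E
```

```text
[546.15666848  98.44237468 211.09350222] 0.6037926814853551
pred pin head home [325.82116909 123.29716256] [325.72624799 121.80889388]
gear [304.34839166 309.06932753]
(360, 743, 3)
```

View pics/w5.png

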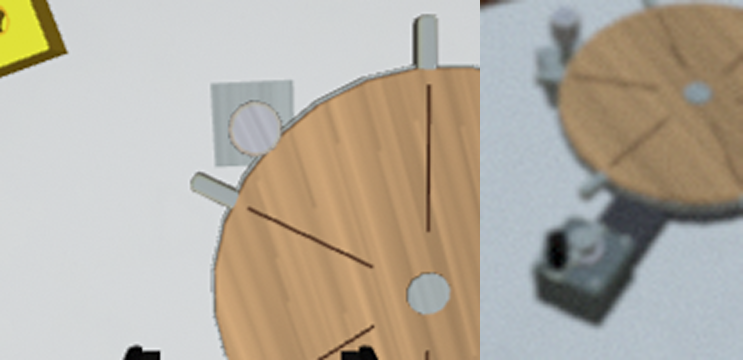

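Pin head is at (327.5,123.5) against a predicted (325.8,123.3), so it's home once the known 1.6 px camera bias is allowed for. Side crop shows the black handle on the near-left of the crank hub. Now looking over the crank.

>>> send_rows:
  moves:
    - {"dx":-0.034,"dy":-0.003,"dz":0,"wx":0,"wy":0,"wz":0}
    - {"dx":-0.034,"dy":-0.003,"dz":0,"wx":0,"wy":0,"wz":0}
    - {"dx":-0.034,"dy":-0.003,"dz":0,"wx":0,"wy":0,"wz":0}
    - {"dx":-0.034,"dy":-0.003,"dz":0,"wx":0,"wy":0,"wz":0}
    - {"dx":-0.034,"dy":-0.003,"dz":0,"wx":0,"wy":0,"wz":0}
    - {"dx":-0.034,"dy":-0.003,"dz":0,"wx":0,"wy":0,"wz":0}
    - {"dx":-0.034,"dy":-0.003,"dz":0,"wx":0,"wy":0,"wz":0}
    - {"dx":0,"dy":0,"dz":0,"wx":0,"wy":0,"wz":0}
    - {"dx":0,"dy":0,"dz":0,"wx":0,"wy":0,"wz":0}
    - {"dx":0,"dy":0,"dz":0,"wx":0,"wy":0,"wz":0}

```text
time: 10.27
ee_pos: [525.4, -139.1, 210.6]
eef_rot: [-3.141, -0.001, 1.571]
ft_force: [0.2, 0.1, -0.6]
width: 0.603
grip_force: 0.0
```

```bash
python3 - <<'E'
from h import *
import pickle
c=cap('wrist'); pickle.dump(c,open('w6.pkl','wb')); o=bot.get_obs(); print(o['ee_pos'],o['joint_pos'])
g=proj(c,[521,-58,57]); h=proj(c,[500,-85,102]); print(g,h)
x0,y0=int(g[0])-80,int(g[1])-80; y0=max(y0,0)
im=cv2.resize(c['img'][y0:y0+150,x0:x0+160],None,fx=4,fy=4,interpolation=cv2.INTER_CUBIC); print(x0,y0)
cv2.imwrite('pics/w6.png',im[:,:,::-1])
E
```

```text
[ 525.37243727 -138.57307466  210.67177174] [-4.63947083e-01  4.33537309e-01  1.65030006e+00  6.36200324e-04
  1.05916486e+00 -4.65742849e-01]
[320.82636659 105.35746403] [296.17045997 137.42787255]
240 25
```

View pics/w6.png

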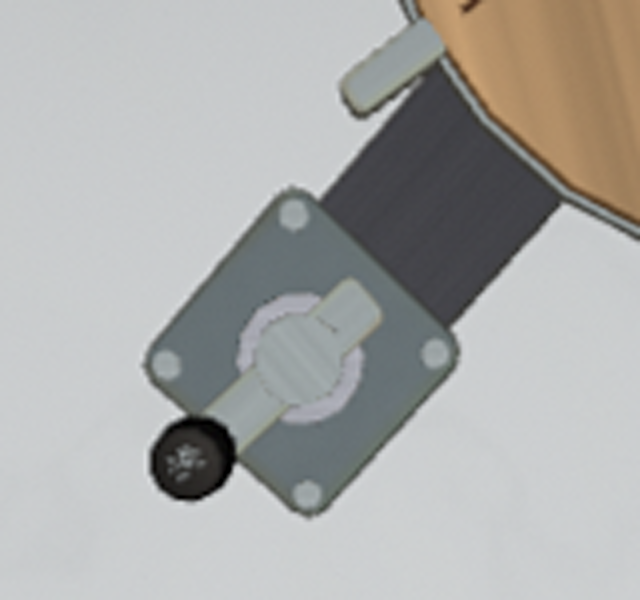

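Crop: gearbox screws average (315.2,114.2), hub disc at (315.2,115.2), black handle top near (287.3,140.2).

```bash
python3 - <<'E'
from h import *
import pickle
c=pickle.load(open('w6.pkl','rb')); im=c['img']
g=cv2.cvtColor(im,cv2.COLOR_RGB2GRAY)
m=((g<70)[120:160,270:305]).astype(np.uint8); m=cv2.morphologyEx(m,cv2.MORPH_CLOSE,np.ones((5,5)))
n,l,st,ce=cv2.connectedComponentsWithStats(m); k=1+st[1:,4].argmax(); print(st[k],ce[k]+[270,120])
(u,v)=ce[k]+[270,120]
a=ray(c,315.25,114.2,57)[:2]; a2=ray(c,315.2,115.2,69)[:2]
for z in(96,102):
  h=ray(c,u,v,z)[:2]; print(a,a2,h,np.linalg.norm(h-a),np.linalg.norm(h-a2),np.degrees(np.arctan2(*(h-a)[::-1])))
print('exp from hub',[643.7-1.5,72.6])
E
```

```text
[  8   9  21  21 339] [287.90855457 139.07669617]
[515.41600352 -66.41912411] [515.7341852  -67.09003741] [492.01640652 -87.01609017] 31.173324347799525 30.977098055970327 -138.64488132428116
[515.41600352 -66.41912411] [515.7341852  -67.09003741] [492.73933518 -86.42333971] 30.23904642583823 30.042298594673397 -138.5828832503803
exp from hub [642.2, 72.6]
```

>>> send_rows:
  moves:
    - {"dx":0.0255,"dy":-0.0175,"dz":0,"wx":0,"wy":0,"wz":0}
    - {"dx":0.0255,"dy":-0.0175,"dz":0,"wx":0,"wy":0,"wz":0}
    - {"dx":0,"dy":0,"dz":0.03,"wx":0,"wy":0,"wz":0}
    - {"dx":0,"dy":0,"dz":0.03,"wx":0,"wy":0,"wz":0}
    - {"dx":0,"dy":0,"dz":0.03,"wx":0,"wy":0,"wz":0}
    - {"dx":0,"dy":0,"dz":0.025,"wx":0,"wy":0,"wz":0}
    - {"dx":0,"dy":0,"dz":0.0225,"wx":0,"wy":0,"wz":0}
    - {"dx":0,"dy":0,"dz":0,"wx":0,"wy":0,"wz":0}
    - {"dx":0,"dy":0,"dz":0,"wx":0,"wy":0,"wz":0}
    - {"dx":0,"dy":0,"dz":0,"wx":0,"wy":0,"wz":0}

```text
time: 11.15
ee_pos: [491.2, -88.5, 74.4]
eef_rot: [3.14, 0.0, 1.572]
ft_force: [0.9, -0.4, -0.1]
width: 0.6
grip_force: 0.0
```

>>> send_rows:
  claw: 1
  grip_force: 20
  moves:
    - {"dx":0,"dy":0,"dz":0,"wx":0,"wy":0,"wz":0}
    - {"dx":0,"dy":0,"dz":0,"wx":0,"wy":0,"wz":0}
    - {"dx":0,"dy":0,"dz":0,"wx":0,"wy":0,"wz":0}
    - {"dx":0,"dy":0,"dz":0,"wx":0,"wy":0,"wz":0}
    - {"dx":0,"dy":0,"dz":0,"wx":0,"wy":0,"wz":0}
    - {"dx":0,"dy":0,"dz":0,"wx":0,"wy":0,"wz":0}
    - {"dx":0,"dy":0,"dz":0,"wx":0,"wy":0,"wz":0}
    - {"dx":0,"dy":0,"dz":0,"wx":0,"wy":0,"wz":0}
    - {"dx":0,"dy":0,"dz":0,"wx":0,"wy":0,"wz":0}
    - {"dx":0,"dy":0,"dz":0,"wx":0,"wy":0,"wz":0}

```text
time: 11.98
ee_pos: [491.1, -89.4, 73.8]
eef_rot: [3.14, 0.0, 1.571]
ft_force: [1.1, 1.4, 3.0]
width: 0.205
grip_force: 20.0
```

```bash
python3 - <<'E'
from h import *
for i in range(4):
  bot.capture('wrist'); o=bot.get_obs(); print(o['ee_pos'].round(2),o['eef_rot'].round(4),o['ft_force'].round(2),o['width']*87,o['grip_force'])
E
```

```text
[491.09 -89.39  73.8 ] [3.1403e+00 5.0000e-04 1.5707e+00] [1.8  0.36 2.87] 17.71368914922329 20.000367295671712
[491.06 -89.38  73.78] [3.1403e+00 5.0000e-04 1.5707e+00] [1.39 0.16 2.81] 17.8221937830955 20.000475542638917
[491.08 -89.4   73.78] [3.1403e+00 5.0000e-04 1.5707e+00] [2.16 0.29 2.87] 17.551253035278048 20.000286520552308
[491.05 -89.38  73.78] [3.1403e+00 5.0000e-04 1.5708e+00] [1.87 0.39 3.65] 17.35868149205197 20.000260421556582
```

```bash
cat > circ.py <<'E'
import numpy as np
R=32.
def rows(phi,step,n,cx=0,cy=0):
    """n moves clockwise by step rad from math angle phi; optional shift of circle (mm) on first row; prints world dx->dy, dy->dx in m"""
    p=np.round(R*np.c_[np.cos(phi-step*np.arange(n+1)),np.sin(phi-step*np.arange(n+1))],1)
    d=np.diff(p,axis=0); d[0]+=[cx,cy]
    for a in d: print('{"dx": %.4f, "dy": %.4f}'%(a[1]/1000,a[0]/1000))
E
python3 - <<'E'
from h import *; from circ import *
import pickle
c=pickle.load(open('w5.pkl','rb'))
P=lambda u,v,z: ray(c,200+u/2,60+v/2,z)[:2]
hub=P(428,293,56); pin=P(256,128,89); lug=P(426,20,55); l0=P(197,183,55)
an=lambda q:np.degrees(np.arctan2(*(q-hub)[::-1]))
r=np.linalg.norm(pin-hub); print(hub,pin,an(pin),r,an(lug),an(l0),np.linalg.norm(lug-hub))
t=an(pin)-(an(lug)+an(l0)-60)/2-np.degrees(11/r); print('travel rad',np.radians(t*24))
rows(np.radians(-138.6),.2,10); print(); 
for k in range(3): rows(np.radians(-138.6)-2-4*k,.4,10);print()
E
```

```text
[643.71985942  73.09780701] [548.97322996 162.68057223] 136.60468309911042 130.39170072657933 95.13418070782694 154.35540958421066 138.98168946351376
travel rad 15.509560126331133
{"dx": 0.0052, "dy": -0.0037}
{"dx": 0.0059, "dy": -0.0026}
{"dx": 0.0062, "dy": -0.0015}
{"dx": 0.0064, "dy": -0.0001}
{"dx": 0.0063, "dy": 0.0011}
{"dx": 0.0059, "dy": 0.0024}
{"dx": 0.0054, "dy": 0.0035}
{"dx": 0.0045, "dy": 0.0044}
{"dx": 0.0036, "dy": 0.0053}
{"dx": 0.0024, "dy": 0.0059}

{"dx": 0.0012, "dy": 0.0127}
{"dx": -0.0038, "dy": 0.0121}
{"dx": -0.0083, "dy": 0.0097}
{"dx": -0.0113, "dy": 0.0057}
{"dx": -0.0127, "dy": 0.0008}
{"dx": -0.0120, "dy": -0.0042}
{"dx": -0.0095, "dy": -0.0085}
{"dx": -0.0053, "dy": -0.0116}
{"dx": -0.0005, "dy": -0.0127}
{"dx": 0.0046, "dy": -0.0118}

{"dx": 0.0088, "dy": -0.0092}
{"dx": 0.0117, "dy": -0.0050}
{"dx": 0.0127, "dy": -0.0001}
{"dx": 0.0117, "dy": 0.0049}
{"dx": 0.0089, "dy": 0.0091}
{"dx": 0.0047, "dy": 0.0118}
{"dx": -0.0003, "dy": 0.0127}
{"dx": -0.0052, "dy": 0.0116}
{"dx": -0.0093, "dy": 0.0086}
{"dx": -0.0120, "dy": 0.0044}

{"dx": -0.0127, "dy": -0.0007}
{"dx": -0.0114, "dy": -0.0056}
{"dx": -0.0084, "dy": -0.0096}
{"dx": -0.0040, "dy": -0.0120}
{"dx": 0.0011, "dy": -0.0127}
{"dx": 0.0059, "dy": -0.0113}
{"dx": 0.0098, "dy": -0.0081}
{"dx": 0.0122, "dy": -0.0036}
{"dx": 0.0126, "dy": 0.0014}
{"dx": 0.0111, "dy": 0.0063}
```

>>> send_rows:
  moves:
    - {"dx":0.0052,"dy":-0.0037,"dz":0,"wx":0,"wy":0,"wz":0}
    - {"dx":0.0059,"dy":-0.0026,"dz":0,"wx":0,"wy":0,"wz":0}
    - {"dx":0.0062,"dy":-0.0015,"dz":0,"wx":0,"wy":0,"wz":0}
    - {"dx":0.0064,"dy":-0.0001,"dz":0,"wx":0,"wy":0,"wz":0}
    - {"dx":0.0063,"dy":0.0011,"dz":0,"wx":0,"wy":0,"wz":0}

```text
time: 12.6
ee_pos: [483.9, -60.1, 73.8]
eef_rot: [3.141, 0.002, 1.572]
ft_force: [1.0, -5.0, 2.0]
width: 0.205
grip_force: 20.0
```

>>> send_rows:
  moves:
    - {"dx":0.0059,"dy":0.0024,"dz":0,"wx":0,"wy":0,"wz":0}
    - {"dx":0.0054,"dy":0.0035,"dz":0,"wx":0,"wy":0,"wz":0}
    - {"dx":0.0045,"dy":0.0044,"dz":0,"wx":0,"wy":0,"wz":0}
    - {"dx":0.0036,"dy":0.0053,"dz":0,"wx":0,"wy":0,"wz":0}
    - {"dx":0.0024,"dy":0.0059,"dz":0,"wx":0,"wy":0,"wz":0}

```text
time: 13.02
ee_pos: [503.6, -37.9, 73.7]
eef_rot: [-3.138, 0.001, 1.573]
ft_force: [-3.8, -7.5, 5.5]
width: 0.203
grip_force: 20.0
```

>>> send_rows:
  moves:
    - {"dx":0.0012,"dy":0.0127,"dz":0,"wx":0,"wy":0,"wz":0}
    - {"dx":-0.0038,"dy":0.0121,"dz":0,"wx":0,"wy":0,"wz":0}
    - {"dx":-0.0083,"dy":0.0097,"dz":0,"wx":0,"wy":0,"wz":0}
    - {"dx":-0.0113,"dy":0.0057,"dz":0,"wx":0,"wy":0,"wz":0}
    - {"dx":-0.0127,"dy":0.0008,"dz":0,"wx":0,"wy":0,"wz":0}
    - {"dx":-0.012,"dy":-0.0042,"dz":0,"wx":0,"wy":0,"wz":0}
    - {"dx":-0.0095,"dy":-0.0085,"dz":0,"wx":0,"wy":0,"wz":0}
    - {"dx":-0.0053,"dy":-0.0116,"dz":0,"wx":0,"wy":0,"wz":0}
    - {"dx":-0.0005,"dy":-0.0127,"dz":0,"wx":0,"wy":0,"wz":0}
    - {"dx":0.0046,"dy":-0.0118,"dz":0,"wx":0,"wy":0,"wz":0}

```text
time: 13.85
ee_pos: [499.5, -96.2, 73.9]
eef_rot: [3.136, 0.002, 1.569]
ft_force: [8.0, 1.3, -1.9]
width: 0.203
grip_force: 20.0
```

>>> send_rows:
  moves:
    - {"dx":0.0088,"dy":-0.0092,"dz":0,"wx":0,"wy":0,"wz":0}
    - {"dx":0.0117,"dy":-0.005,"dz":0,"wx":0,"wy":0,"wz":0}
    - {"dx":0.0127,"dy":-0.0001,"dz":0,"wx":0,"wy":0,"wz":0}
    - {"dx":0.0117,"dy":0.0049,"dz":0,"wx":0,"wy":0,"wz":0}
    - {"dx":0.0089,"dy":0.0091,"dz":0,"wx":0,"wy":0,"wz":0}
    - {"dx":0.0047,"dy":0.0118,"dz":0,"wx":0,"wy":0,"wz":0}
    - {"dx":-0.0003,"dy":0.0127,"dz":0,"wx":0,"wy":0,"wz":0}
    - {"dx":-0.0052,"dy":0.0116,"dz":0,"wx":0,"wy":0,"wz":0}
    - {"dx":-0.0093,"dy":0.0086,"dz":0,"wx":0,"wy":0,"wz":0}
    - {"dx":-0.012,"dy":0.0044,"dz":0,"wx":0,"wy":0,"wz":0}

```text
time: 14.68
ee_pos: [546.2, -60.5, 73.8]
eef_rot: [-3.141, -0.004, 1.571]
ft_force: [-0.2, 4.9, 4.8]
width: 0.203
grip_force: 20.0
```

```bash
python3 - <<'E'
from h import *; from circ import *
for i in range(4):
  bot.capture('scene'); o=bot.get_obs(); print(o['ee_pos'].round(2),o['eef_rot'].round(4),o['ft_force'].round(2),o['width']*87,o['grip_force'])
p=np.radians(-138.6)-10; e=o['ee_pos'];print('cmd',np.degrees(p)%360,'expected',515.1+32*np.cos(p),-68.2+32*np.sin(p))
print('angle',np.degrees(np.arctan2(e[1]+68.2,e[0]-515.1))%360,np.hypot(e[1]+68.2,e[0]-515.1))
E
```

```text
[546.92 -64.45  73.76] [-3.1413e+00  9.0000e-04  1.5719e+00] [-0.    0.31  5.25] 17.79591754845091 20.00290651291308
[546.82 -64.23  73.76] [3.1409e+00 1.2000e-03 1.5708e+00] [ 2.16 -3.9   4.4 ] 17.947538091742338 20.000145416370522
[546.85 -64.26  73.82] [3.1402e+00 1.8000e-03 1.5710e+00] [ 0.91 -4.07  3.61] 17.96310163470147 20.000328294919065
[546.82 -64.22  73.83] [3.1399e+00 2.0000e-03 1.5712e+00] [ 1.27 -4.3   3.3 ] 18.044799157542496 20.000412770039844
cmd 8.442204869176749 expected 546.7532626492704 -63.502025579432285
angle 7.157302594024468 31.970890239734008
```

>>> send_rows:
  moves:
    - {"dx":-0.0127,"dy":-0.0007,"dz":0,"wx":0,"wy":0,"wz":0}
    - {"dx":-0.0114,"dy":-0.0056,"dz":0,"wx":0,"wy":0,"wz":0}
    - {"dx":-0.0084,"dy":-0.0096,"dz":0,"wx":0,"wy":0,"wz":0}
    - {"dx":-0.004,"dy":-0.012,"dz":0,"wx":0,"wy":0,"wz":0}
    - {"dx":0.0011,"dy":-0.0127,"dz":0,"wx":0,"wy":0,"wz":0}
    - {"dx":0.0059,"dy":-0.0113,"dz":0,"wx":0,"wy":0,"wz":0}
    - {"dx":0.0098,"dy":-0.0081,"dz":0,"wx":0,"wy":0,"wz":0}
    - {"dx":0.0122,"dy":-0.0036,"dz":0,"wx":0,"wy":0,"wz":0}
    - {"dx":0.0126,"dy":0.0014,"dz":0,"wx":0,"wy":0,"wz":0}

```text
time: 15.63
ee_pos: [484.3, -58.9, 73.8]
eef_rot: [3.139, 0.002, 1.57]
ft_force: [4.2, -6.5, 1.1]
width: 0.201
grip_force: 20.0
```

```bash
python3 - <<'E'
from h import *; from circ import *
for i in range(3): c=cap('scene')
o=bot.get_obs(); e=o['ee_pos']; print(e,o['ft_force'])
p=np.radians(-138.6)-13.6
print('cmd',np.degrees(p)%360,'angle',np.degrees(np.arctan2(e[1]+68.2,e[0]-515.1))%360,np.hypot(e[1]+68.2,e[0]-515.1))
# lug/pin in scene: predicted pixels; grey steel lug tip near pin
hub=np.array([642.5,72.8])
for d in (120,125,128,131,136.6,180): 
  a=np.radians(d); print(d,proj(c,[*(hub+142*np.array([np.cos(a),np.sin(a)])),55]).round(1))
print('pin at lug height',proj(c,[546.9,163.3,55]))
import pickle; pickle.dump(c,open('s7.pkl','wb'))
rows(p,.08,20)
E
```

```text
[485.17375265 -56.65200401  73.74508829] [4.26794294 4.39744622 1.97239049]
cmd 162.17739862208043 angle 158.89930310248613 32.0770399447365
120 [256.3 244.7]
125 [260.4 245.8]
128 [263.  246.3]
131 [265.6 246.8]
136.6 [270.6 247.3]
180 [308.3 238.8]
pin at lug height [271.31614663 244.36693577]
{"dx": 0.0024, "dy": 0.0009}
{"dx": 0.0023, "dy": 0.0011}
{"dx": 0.0023, "dy": 0.0012}
{"dx": 0.0021, "dy": 0.0015}
{"dx": 0.0020, "dy": 0.0016}
{"dx": 0.0019, "dy": 0.0017}
{"dx": 0.0017, "dy": 0.0019}
{"dx": 0.0015, "dy": 0.0020}
{"dx": 0.0015, "dy": 0.0022}
{"dx": 0.0012, "dy": 0.0022}
{"dx": 0.0010, "dy": 0.0023}
{"dx": 0.0009, "dy": 0.0025}
{"dx": 0.0006, "dy": 0.0024}
{"dx": 0.0005, "dy": 0.0025}
{"dx": 0.0002, "dy": 0.0026}
{"dx": 0.0001, "dy": 0.0025}
{"dx": -0.0002, "dy": 0.0026}
{"dx": -0.0003, "dy": 0.0025}
{"dx": -0.0006, "dy": 0.0025}
{"dx": -0.0007, "dy": 0.0025}
```

>>> send_rows:
  moves:
    - {"dx":0.0024,"dy":0.0009,"dz":0,"wx":0,"wy":0,"wz":0}
    - {"dx":0.0023,"dy":0.0011,"dz":0,"wx":0,"wy":0,"wz":0}
    - {"dx":0.0023,"dy":0.0012,"dz":0,"wx":0,"wy":0,"wz":0}
    - {"dx":0.0021,"dy":0.0015,"dz":0,"wx":0,"wy":0,"wz":0}
    - {"dx":0.002,"dy":0.0016,"dz":0,"wx":0,"wy":0,"wz":0}

```text
time: 16.2
ee_pos: [490.1, -48.0, 73.7]
eef_rot: [-3.141, 0.002, 1.572]
ft_force: [-0.1, -6.5, 3.6]
width: 0.206
grip_force: 20.0
```

>>> send_rows:
  moves:
    - {"dx":0.0019,"dy":0.0017,"dz":0,"wx":0,"wy":0,"wz":0}
    - {"dx":0.0017,"dy":0.0019,"dz":0,"wx":0,"wy":0,"wz":0}
    - {"dx":0.0015,"dy":0.002,"dz":0,"wx":0,"wy":0,"wz":0}
    - {"dx":0.0015,"dy":0.0022,"dz":0,"wx":0,"wy":0,"wz":0}
    - {"dx":0.0012,"dy":0.0022,"dz":0,"wx":0,"wy":0,"wz":0}

```text
time: 16.62
ee_pos: [499.2, -40.2, 73.6]
eef_rot: [-3.139, 0.002, 1.572]
ft_force: [-2.1, -6.8, 5.8]
width: 0.205
grip_force: 20.0
```

```bash
cat > st.py <<'E'
from h import *; from circ import *
import sys
def st(k,n=5,step=.04):
    c=np.array([515.1,-68.2]); o=bot.get_obs(); e=o['ee_pos'][:2]-c; a=np.arctan2(e[1],e[0]); p=np.radians(-138.6)-k
    f=o['ft_force']; t=np.array([np.sin(a),-np.cos(a)]); 
    print('t',o['time'],'actual travel',k+((p-a+np.pi)%(2*np.pi)-np.pi),'r',np.hypot(*e),'drag',-f[:2]@t,'radial',f[:2]@e/np.hypot(*e),'f',f.round(1))
    rows(p,step,n)
if __name__=='__main__': st(float(sys.argv[1]),int(sys.argv[2]),float(sys.argv[3]))
E
python3 st.py 14.4 15 .04
```

```text
t 16.6167 actual travel 14.342329441646113 r 32.171843975060206 drag 5.172815432021285 radial -4.928880843975305 f [-2.1 -6.8  5.8]
{"dx": 0.0005, "dy": 0.0012}
{"dx": 0.0005, "dy": 0.0011}
{"dx": 0.0005, "dy": 0.0012}
{"dx": 0.0004, "dy": 0.0013}
{"dx": 0.0003, "dy": 0.0012}
{"dx": 0.0003, "dy": 0.0012}
{"dx": 0.0003, "dy": 0.0013}
{"dx": 0.0002, "dy": 0.0012}
{"dx": 0.0001, "dy": 0.0013}
{"dx": 0.0001, "dy": 0.0013}
{"dx": 0.0001, "dy": 0.0013}
{"dx": 0.0000, "dy": 0.0012}
{"dx": -0.0001, "dy": 0.0013}
{"dx": -0.0001, "dy": 0.0013}
{"dx": -0.0001, "dy": 0.0013}
```

>>> send_rows:
  moves:
    - {"dx":0.0005,"dy":0.0012,"dz":0,"wx":0,"wy":0,"wz":0}
    - {"dx":0.0005,"dy":0.0011,"dz":0,"wx":0,"wy":0,"wz":0}
    - {"dx":0.0005,"dy":0.0012,"dz":0,"wx":0,"wy":0,"wz":0}
    - {"dx":0.0004,"dy":0.0013,"dz":0,"wx":0,"wy":0,"wz":0}
    - {"dx":0.0003,"dy":0.0012,"dz":0,"wx":0,"wy":0,"wz":0}

```text
time: 17.03
ee_pos: [504.3, -37.9, 73.6]
eef_rot: [-3.138, 0.001, 1.572]
ft_force: [-3.3, -7.8, 6.3]
width: 0.203
grip_force: 20.0
```

```bash
python3 st.py 14.6 1 .04
```

```text
t 17.0333 actual travel 14.51671629857272 r 32.17017777300499 drag 5.736941978495062 radial -6.204946419037938 f [-3.3 -7.8  6.3]
{"dx": 0.0003, "dy": 0.0012}
```

>>> send_rows:
  moves:
    - {"dx":0.0003,"dy":0.0012,"dz":0,"wx":0,"wy":0,"wz":0}
    - {"dx":0.0003,"dy":0.0013,"dz":0,"wx":0,"wy":0,"wz":0}
    - {"dx":0.0002,"dy":0.0012,"dz":0,"wx":0,"wy":0,"wz":0}
    - {"dx":0.0001,"dy":0.0013,"dz":0,"wx":0,"wy":0,"wz":0}
    - {"dx":0.0001,"dy":0.0013,"dz":0,"wx":0,"wy":0,"wz":0}

```text
time: 17.45
ee_pos: [509.6, -36.5, 73.6]
eef_rot: [-3.135, 0.001, 1.572]
ft_force: [-5.1, -4.2, 8.5]
width: 0.206
grip_force: 20.0
```

```bash
python3 st.py 14.8 5 .04
```

```text
t 17.45 actual travel 14.686902364462782 r 32.176763710535276 drag 5.753148254455042 radial -3.286096119966533 f [-5.1 -4.2  8.5]
{"dx": 0.0001, "dy": 0.0013}
{"dx": 0.0000, "dy": 0.0012}
{"dx": -0.0001, "dy": 0.0013}
{"dx": -0.0001, "dy": 0.0013}
{"dx": -0.0001, "dy": 0.0013}
```

>>> send_rows:
  moves:
    - {"dx":0.0001,"dy":0.0013,"dz":0,"wx":0,"wy":0,"wz":0}
    - {"dx":0,"dy":0.0012,"dz":0,"wx":0,"wy":0,"wz":0}
    - {"dx":-0.0001,"dy":0.0013,"dz":0,"wx":0,"wy":0,"wz":0}
    - {"dx":-0.0001,"dy":0.0013,"dz":0,"wx":0,"wy":0,"wz":0}
    - {"dx":-0.0001,"dy":0.0013,"dz":0,"wx":0,"wy":0,"wz":0}

```text
time: 17.87
ee_pos: [515.1, -36.1, 73.5]
eef_rot: [-3.134, -0.0, 1.572]
ft_force: [-5.3, -3.5, 9.9]
width: 0.202
grip_force: 20.0
```

```bash
python3 st.py 15 10 .04
```

```text
t 17.8667 actual travel 14.858346718895444 r 32.1452779655465 drag 5.307163789500376 radial -3.4541543265978465 f [-5.3 -3.5  9.9]
{"dx": -0.0002, "dy": 0.0012}
{"dx": -0.0003, "dy": 0.0013}
{"dx": -0.0003, "dy": 0.0012}
{"dx": -0.0003, "dy": 0.0013}
{"dx": -0.0004, "dy": 0.0012}
{"dx": -0.0005, "dy": 0.0012}
{"dx": -0.0005, "dy": 0.0012}
{"dx": -0.0005, "dy": 0.0011}
{"dx": -0.0006, "dy": 0.0011}
{"dx": -0.0007, "dy": 0.0012}
```

>>> send_rows:
  moves:
    - {"dx":-0.0002,"dy":0.0012,"dz":0,"wx":0,"wy":0,"wz":0}
    - {"dx":-0.0003,"dy":0.0013,"dz":0,"wx":0,"wy":0,"wz":0}
    - {"dx":-0.0003,"dy":0.0012,"dz":0,"wx":0,"wy":0,"wz":0}
    - {"dx":-0.0003,"dy":0.0013,"dz":0,"wx":0,"wy":0,"wz":0}
    - {"dx":-0.0004,"dy":0.0012,"dz":0,"wx":0,"wy":0,"wz":0}

```text
time: 18.28
ee_pos: [520.6, -36.6, 73.5]
eef_rot: [-3.132, -0.002, 1.571]
ft_force: [-5.1, -0.4, 10.5]
width: 0.203
grip_force: 20.0
```

```bash
python3 st.py 15.2 1 .04
```

```text
t 18.2833 actual travel 15.033152863457822 r 32.04916916520261 drag 4.977504476971969 radial -1.299792865578984 f [-5.1 -0.4 10.5]
{"dx": -0.0005, "dy": 0.0012}
```

>>> send_rows:
  moves:
    - {"dx":-0.0005,"dy":0.0012,"dz":0,"wx":0,"wy":0,"wz":0}
    - {"dx":-0.0005,"dy":0.0012,"dz":0,"wx":0,"wy":0,"wz":0}
    - {"dx":-0.0005,"dy":0.0011,"dz":0,"wx":0,"wy":0,"wz":0}
    - {"dx":-0.0006,"dy":0.0011,"dz":0,"wx":0,"wy":0,"wz":0}
    - {"dx":-0.0007,"dy":0.0012,"dz":0,"wx":0,"wy":0,"wz":0}

```text
time: 18.7
ee_pos: [526.4, -38.3, 73.5]
eef_rot: [-3.132, -0.004, 1.57]
ft_force: [-3.7, 2.2, 10.7]
width: 0.205
grip_force: 20.0
```

```bash
python3 st.py 15.4 10 .04
```

```text
t 18.7 actual travel 15.221509834601827 r 31.917691658999452 drag 4.278976896512918 radial 0.744043247679608 f [-3.7  2.2 10.7]
{"dx": -0.0006, "dy": 0.0010}
{"dx": -0.0008, "dy": 0.0011}
{"dx": -0.0007, "dy": 0.0010}
{"dx": -0.0008, "dy": 0.0010}
{"dx": -0.0009, "dy": 0.0010}
{"dx": -0.0009, "dy": 0.0009}
{"dx": -0.0009, "dy": 0.0009}
{"dx": -0.0009, "dy": 0.0009}
{"dx": -0.0010, "dy": 0.0008}
{"dx": -0.0010, "dy": 0.0007}
```

>>> send_rows:
  moves:
    - {"dx":-0.0006,"dy":0.001,"dz":0,"wx":0,"wy":0,"wz":0}
    - {"dx":-0.0008,"dy":0.0011,"dz":0,"wx":0,"wy":0,"wz":0}
    - {"dx":-0.0007,"dy":0.001,"dz":0,"wx":0,"wy":0,"wz":0}
    - {"dx":-0.0008,"dy":0.001,"dz":0,"wx":0,"wy":0,"wz":0}
    - {"dx":-0.0009,"dy":0.001,"dz":0,"wx":0,"wy":0,"wz":0}

```text
time: 19.12
ee_pos: [532.4, -41.5, 73.6]
eef_rot: [-3.134, -0.005, 1.57]
ft_force: [-1.2, 6.2, 9.7]
width: 0.203
grip_force: 20.0
```

```bash
python3 st.py 15.6 1 .04
```

```text
t 19.1167 actual travel 15.434537679056914 r 31.82228543702471 drag 4.371605169361233 radial 4.5533317614277555 f [-1.2  6.2  9.7]
{"dx": -0.0009, "dy": 0.0009}
```

>>> send_rows:
  moves:
    - {"dx":-0.0009,"dy":0.0009,"dz":0,"wx":0,"wy":0,"wz":0}
    - {"dx":-0.0009,"dy":0.0009,"dz":0,"wx":0,"wy":0,"wz":0}
    - {"dx":-0.0009,"dy":0.0009,"dz":0,"wx":0,"wy":0,"wz":0}
    - {"dx":-0.001,"dy":0.0008,"dz":0,"wx":0,"wy":0,"wz":0}
    - {"dx":-0.001,"dy":0.0007,"dz":0,"wx":0,"wy":0,"wz":0}

```text
time: 19.53
ee_pos: [537.9, -46.0, 73.6]
eef_rot: [-3.137, -0.005, 1.569]
ft_force: [-0.3, 6.9, 8.9]
width: 0.205
grip_force: 20.0
```

```bash
python3 st.py 15.8 15 .04
```

```text
t 19.5333 actual travel 15.659094851958528 r 31.772688338499776 drag 5.131650317862988 radial 4.608552681023724 f [-0.3  6.9  8.9]
{"dx": -0.0011, "dy": 0.0008}
{"dx": -0.0011, "dy": 0.0007}
{"dx": -0.0011, "dy": 0.0006}
{"dx": -0.0011, "dy": 0.0006}
{"dx": -0.0011, "dy": 0.0006}
{"dx": -0.0012, "dy": 0.0005}
{"dx": -0.0012, "dy": 0.0005}
{"dx": -0.0012, "dy": 0.0004}
{"dx": -0.0012, "dy": 0.0003}
{"dx": -0.0013, "dy": 0.0004}
{"dx": -0.0012, "dy": 0.0002}
{"dx": -0.0013, "dy": 0.0002}
{"dx": -0.0013, "dy": 0.0002}
{"dx": -0.0012, "dy": 0.0001}
{"dx": -0.0013, "dy": 0.0001}
```

>>> send_rows:
  moves:
    - {"dx":-0.0011,"dy":0.0008,"dz":0,"wx":0,"wy":0,"wz":0}
    - {"dx":-0.0011,"dy":0.0007,"dz":0,"wx":0,"wy":0,"wz":0}
    - {"dx":-0.0011,"dy":0.0006,"dz":0,"wx":0,"wy":0,"wz":0}
    - {"dx":-0.0011,"dy":0.0006,"dz":0,"wx":0,"wy":0,"wz":0}
    - {"dx":-0.0011,"dy":0.0006,"dz":0,"wx":0,"wy":0,"wz":0}

```text
time: 19.95
ee_pos: [542.3, -51.7, 73.7]
eef_rot: [-3.139, -0.004, 1.569]
ft_force: [0.8, 6.5, 6.6]
width: 0.205
grip_force: 20.0
```

```bash
python3 st.py 16 1 .04
```

```text
t 19.95 actual travel 15.884968833076893 r 31.788315507661373 drag 5.139685638192023 radial 4.050657874019696 f [0.8 6.5 6.6]
{"dx": -0.0012, "dy": 0.0005}
```

>>> send_rows:
  moves:
    - {"dx":-0.0012,"dy":0.0005,"dz":0,"wx":0,"wy":0,"wz":0}
    - {"dx":-0.0012,"dy":0.0005,"dz":0,"wx":0,"wy":0,"wz":0}
    - {"dx":-0.0012,"dy":0.0004,"dz":0,"wx":0,"wy":0,"wz":0}
    - {"dx":-0.0012,"dy":0.0003,"dz":0,"wx":0,"wy":0,"wz":0}
    - {"dx":-0.0013,"dy":0.0004,"dz":0,"wx":0,"wy":0,"wz":0}

```text
time: 20.37
ee_pos: [545.2, -57.9, 73.7]
eef_rot: [-3.141, -0.004, 1.569]
ft_force: [2.5, 7.1, 4.6]
width: 0.204
grip_force: 20.0
```

```bash
python3 st.py 16.2 1 .04; python3 - <<'E'
from h import *
import pickle
# track lug tip in scene: print row-wise brightness difference against start
c=cap('scene'); pickle.dump(c,open('s8.pkl','wb'))
a=pickle.load(open('s7.pkl','rb'))
d=np.abs(c['img'].astype(int)-a['img']).sum(2)[225:262,235:300]
v,u=np.where(d>60); print(len(u), u.min()+235 if len(u) else 0,u.max()+235 if len(u) else 0)
g=cv2.cvtColor(c['img'],cv2.COLOR_RGB2GRAY); print(g[238:256,256:286])
E
```

```text
t 20.3667 actual travel 16.10196047905918 r 31.812402441529777 drag 5.918297713277712 radial 4.619389969331748 f [2.5 7.1 4.6]
{"dx": -0.0012, "dy": 0.0002}
136 235 299
[[133 158 129 127 148 162 168 172 168 164 158 166 196 200 203 205 203 206
  195 155 125 164 173 180 173 168 168 174 177 177]
 [120 124 129 140 142 138 132 145 147 151 146 113 167 201 199 200 200 196
  152 113 125 164 175 177 171 169 166 171 174 170]
 [161 104 107 113 110 133 148 160 141 128 115 103 122 144 150 156 141 126
  113 101 117 155 160 161 158 152 143 137 136 136]
 [228 146  85  72  91 112 119 123 110 127 130 125 115 119 121 121 118 110
  108  99  97 134 136 134 133 141 142 155 154 141]
 [232 226 178  96  66  71  92 102 114 113 118 123 114 114 117 119 117 110
  106  97  93 122 128 126 125 111 115 118 118 117]
 [231 233 229 219 147 109  82  68  79  77  94 138 119 113 117 117 117 111
  109 102 107 115 112 109 110 103 111 109 103  95]
 [229 231 230 234 227 225 180 115  78  59 103 177 150 121 116 117 117 109
  109 137 152 149 112  82  80  84  88  86  84  82]
 [231 231 230 232 232 233 229 224 181 111 138 188 184 15
[... 619 characters left out ...]
148 166 135 111 111 105
  126 190 187 189 187 187 187 179 156 177 232 232]
 [231 230 230 233 233 228 119 122 181 190 185 183 185 187 174 134 133 148
  178 186 186 188 186 185 182 151 109 132 231 234]
 [230 231 231 232 234 232 121 100 139 182 190 189 189 190 187 181 181 184
  187 187 187 191 185 148 125 110  97 121 232 233]
 [230 231 231 231 232 233 165 104 103 142 185 190 190 191 190 187 185 187
  188 186 183 179 150 113 102  97  95 113 211 234]
 [230 230 231 231 231 232 177 106 100 108 145 184 189 190 187 187 189 190
  184 183 151 127 109 101 100 100  99 115 203 234]
 [231 230 232 230 232 232 201 110  97 102 109 143 185 192 190 189 186 184
  166 135 112 104 103 103 104 101 100 108 185 233]]
```

>>> send_rows:
  moves:
    - {"dx":-0.0012,"dy":0.0002,"dz":0,"wx":0,"wy":0,"wz":0}
    - {"dx":-0.0013,"dy":0.0002,"dz":0,"wx":0,"wy":0,"wz":0}
    - {"dx":-0.0013,"dy":0.0002,"dz":0,"wx":0,"wy":0,"wz":0}

```text
time: 20.67
ee_pos: [546.3, -61.8, 73.8]
eef_rot: [3.141, -0.004, 1.569]
ft_force: [3.2, 8.1, 4.7]
width: 0.206
grip_force: 20.0
```

```bash
python3 st.py 16.32 10 .04
```

```text
t 20.6667 actual travel 16.226839891222294 r 31.820251317383036 drag 7.3089831870118465 radial 4.739310967534455 f [3.2 8.1 4.7]
{"dx": -0.0012, "dy": 0.0001}
{"dx": -0.0013, "dy": 0.0001}
{"dx": -0.0013, "dy": 0.0000}
{"dx": -0.0013, "dy": 0.0000}
{"dx": -0.0013, "dy": -0.0001}
{"dx": -0.0012, "dy": -0.0002}
{"dx": -0.0013, "dy": -0.0002}
{"dx": -0.0013, "dy": -0.0002}
{"dx": -0.0012, "dy": -0.0003}
{"dx": -0.0012, "dy": -0.0003}
```

>>> send_rows:
  moves:
    - {"dx":-0.0012,"dy":0.0001,"dz":0,"wx":0,"wy":0,"wz":0}
    - {"dx":-0.0013,"dy":0.0001,"dz":0,"wx":0,"wy":0,"wz":0}

```text
time: 20.83
ee_pos: [546.7, -64.2, 73.8]
eef_rot: [3.141, -0.004, 1.569]
ft_force: [4.2, 7.7, 3.6]
width: 0.205
grip_force: 20.0
```

```bash
python3 st.py 16.4 1 .04
```

```text
t 20.8333 actual travel 16.304343351577106 r 31.819478777354185 drag 7.078373597587168 radial 5.105306465271113 f [4.2 7.7 3.6]
{"dx": -0.0013, "dy": 0.0000}
```

>>> send_rows:
  moves:
    - {"dx":-0.0013,"dy":0,"dz":0,"wx":0,"wy":0,"wz":0}

```text
time: 20.92
ee_pos: [546.8, -65.5, 73.8]
eef_rot: [3.14, -0.004, 1.569]
ft_force: [4.8, 8.0, 4.4]
width: 0.206
grip_force: 20.0
```

```bash
python3 st.py 16.44 1 .04; for i in 1 2 3; do python3 -c "
from st import *
bot.capture('side'); st(16.44,0+1)"|head -1;done
```

```text
t 20.9167 actual travel 16.344926638842164 r 31.8236050279508 drag 7.524621224938708 radial 5.451691418535886 f [4.8 8.  4.4]
{"dx": -0.0013, "dy": 0.0000}
t 20.9667 actual travel 16.355086909772567 r 31.839506341474106 drag 7.641031607628148 radial 4.44126964881558 f [3.9 8.  4.7]
t 21.0167 actual travel 16.354526349287568 r 31.83873575205999 drag 7.084947531430851 radial 4.435843171804002 f [3.9 7.4 5.3]
t 21.0667 actual travel 16.35433521451464 r 31.84398029904481 drag 5.930509667279885 radial 5.755305978985119 f [5.3 6.4 4.3]
```

>>> send_rows:
  moves:
    - {"dx":-0.0014,"dy":0,"dz":0,"wx":0,"wy":0,"wz":0}

```text
time: 21.15
ee_pos: [546.9, -66.7, 73.8]
eef_rot: [3.14, -0.004, 1.569]
ft_force: [4.7, 8.6, 4.4]
width: 0.206
grip_force: 20.0
```

```bash
python3 st.py 16.48 1 .04; python3 -c "
from st import *
bot.capture('side'); st(16.48,0+1)"|head -1
```

```text
t 21.15 actual travel 16.383729525911036 r 31.846665969693433 drag 8.40143693738635 radial 5.114473112602491 f [4.7 8.6 4.4]
{"dx": -0.0013, "dy": -0.0001}
t 21.2 actual travel 16.395270484200566 r 31.85958004340458 drag 7.462327049553346 radial 4.525161151888942 f [4.3 7.6 4.4]
```

>>> send_rows:
  claw: -0.2
  moves:
    - {"dx":0,"dy":0,"dz":0,"wx":0,"wy":0,"wz":0}
    - {"dx":0,"dy":0,"dz":0,"wx":0,"wy":0,"wz":0}
    - {"dx":0,"dy":0,"dz":0,"wx":0,"wy":0,"wz":0}
    - {"dx":0,"dy":0,"dz":0,"wx":0,"wy":0,"wz":0}
    - {"dx":0,"dy":0,"dz":0,"wx":0,"wy":0,"wz":0}
    - {"dx":0,"dy":0,"dz":0,"wx":0,"wy":0,"wz":0}
    - {"dx":0,"dy":0,"dz":0,"wx":0,"wy":0,"wz":0}
    - {"dx":0,"dy":0,"dz":0,"wx":0,"wy":0,"wz":0}

```text
time: 21.87
ee_pos: [546.3, -69.7, 73.4]
eef_rot: [-3.141, -0.0, 1.571]
ft_force: [-0.3, -0.8, 0.1]
width: 0.589
grip_force: 0.0
```

>>> send_rows:
  moves:
    - {"dx":0,"dy":0,"dz":-0.015,"wx":0,"wy":0,"wz":0}
    - {"dx":0,"dy":0,"dz":-0.03,"wx":0,"wy":0,"wz":0}
    - {"dx":0,"dy":0,"dz":-0.03,"wx":0,"wy":0,"wz":0}
    - {"dx":0,"dy":0,"dz":-0.03,"wx":0,"wy":0,"wz":0}
    - {"dx":0,"dy":0,"dz":-0.03,"wx":0,"wy":0,"wz":0}
    - {"dx":-0.035,"dy":-0.008,"dz":0,"wx":0,"wy":0,"wz":0}
    - {"dx":-0.035,"dy":-0.008,"dz":0,"wx":0,"wy":0,"wz":0}
    - {"dx":0,"dy":0,"dz":0,"wx":0,"wy":0,"wz":0}
    - {"dx":0,"dy":0,"dz":0,"wx":0,"wy":0,"wz":0}
    - {"dx":0,"dy":0,"dz":0,"wx":0,"wy":0,"wz":0}

```text
time: 22.7
ee_pos: [530.0, -139.5, 208.3]
eef_rot: [-3.141, -0.001, 1.57]
ft_force: [0.2, -0.3, 0.1]
width: 0.603
grip_force: 0.0
```

```bash
python3 - <<'E'
from h import *
c=cap('wrist'); im=c['img']; g=cv2.cvtColor(im,cv2.COLOR_RGB2GRAY); o=bot.get_obs(); print(o['ee_pos'],o['ft_force'])
b=c; h0=proj(c,[516,-66.7,60]); hh=proj(c,[548,-68,102]); print(h0,hh)
x0,y0=int(hh[0])-25,int(hh[1])-25
m=(g<70)[y0:y0+50,x0:x0+50].astype(np.uint8); m=cv2.morphologyEx(m,cv2.MORPH_CLOSE,np.ones((5,5)))
n,l,s,ce=cv2.connectedComponentsWithStats(m)
for k in range(1,n):
  if s[k,4]>100: 
    h=ray(c,*(ce[k]+[x0,y0]),98); print(s[k],h)
E
```

```text
[ 530.11746811 -138.93997213  208.20173596] [-0.81688028 -0.54728372 -0.55486278]
[310.73315004 114.17314501] [346.24067052 116.82164696]
[ 11   0  29  33 575] [546.86411069 -58.93519364  98.        ]
```

```bash
python3 - <<'E'
from h import *
c=cap('wrist'); g=cv2.cvtColor(c['img'],cv2.COLOR_RGB2GRAY)
for T in (30,40,50):
  m=(g<T)[85:150,325:375].astype(np.uint8); m=cv2.morphologyEx(m,cv2.MORPH_CLOSE,np.ones((3,3)))
  n,l,s,ce=cv2.connectedComponentsWithStats(m)
  for k in range(1,n):
    if s[k,4]>60: print(T,s[k],ce[k]+[325,85],ray(c,*(ce[k]+[325,85]),98))
a=ray(c,310.7,114.2,60)
E
```

```text
40 [  9  18  21  21 111] [342.31531532 113.1981982 ] [544.80617588 -64.56540248  98.        ]
50 [  9  18  21  21 232] [343.19396552 113.96551724] [545.57139673 -65.19900756  98.        ]
```

```bash
python3 -c "
from bench import bot
print(bot.job_done())"
```

```text
the job is handed in; nothing more can be done
None
```

I've handed the job in: the pin is home in the index block, I wound the crank clockwise about 16.4 rad, and the lug was bearing on the pin with an estimated 15–23 N (judged from crank drag and angle) just before I let go. The handle showed no clear springing back after release, but the hand-in gave no verdict.

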